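Pair the dental casts in their case trays

ROBOT

A 6-joint arm with a two-finger parallel gripper is mounted at the origin on the work surface. World frame = base frame: x ahead of the robot, y to its left, z up, the work surface at z = 0. Lengths are in m, angles in rad, forces in N, time in s.
With the tool pointing down it reaches from about 0.325 to 0.875 m from the base axis. Payload 4.4 kg.
Tool frame: the origin (TCP) lies midway between the tips of the shut fingers; the grasp point (between the pads) lies 19 mm behind it; z points along the fingers, y is the line along which they close (so a half turn about z gives the same grasp; the last joint's range is limited). The gripper opens to 85 mm and grips with 20 to 120 N. Pads are 22 mm wide; open, the fingers measure 114 mm over their backs; the gripper's body (76 mm by 85 mm) begins 54 mm behind the grasp point. The pads swing forward as they close: fully open they stand 13 mm farther back than shut.
Start: joints at [-1.337, 0.207, 1.542, -0, 1.393, -0.15], TCP at [0.215, -0.533, 0.231] pointing down, gripper open.
Joint ranges: [-2.73, 2.73], [-0.86, 2.22], [0.23, 2.46], [-1.11, 4.25], [0.08, 2.63], [-2.82, 2.82]. Speed limits (rad/s): [2.79, 2.79, 3.14, 3.14, 3.14, 3.14].

INTERFACE

Orientations are given as a rotation vector (axis times angle).
In Python, from cell import bot, cams, workorder gives the robot as it stands. Calls block until the motion is done:
- bot.movep(position, orientation): joint-space move of the TCP to a pose.
- bot.move_linear(position, orientation=None, speed=0.15, force_limit=None): straight line of the TCP; orientation=None keeps the orientation; speed is the mean speed in m/s. With force_limit (N) it stops when the force on the tool has changed by that much, and returns True; else False.
- bot.move_joints(angles): joint-space move.
- bot.gripper_to(opening, newtons=None): opening from 0.0 (shut) to 1.0 (fully open); newtons is the grip in N (None keeps the last); returns when the fingers have stopped.
- bot.sleep(seconds).
- bot.solve_ik(position, orientation): joint angles nearest the present ones, or None.
- cams.get_image(name): name is "side" or "top" or "wrist"; returns the picture (384x512x3 uint8, red, green, blue); there is no depth.
- cams.camera_params(name): a dict with "fx", "fy", "cx", "cy" (pixels), "position" and "attitude" of the camera in the world. Camera axes: x right, y up, looking along -z (the intrinsics and any distortion apply to the point x, -y, -z); pixel columns grow to the right and rows downward; lengths in m; the calibration is good to about 2 mm. A picture is of the moment at which its call begins: read the wrist's pose just before it. camera_params takes no time and is no camera call; for the wrist camera it gives the pose at the moment of the call.
A pose or a line that the arm cannot do raises bot.MotionError and nothing moves.
- workorder.finish_job(): hands the job in; it is judged then, once.
Readings, each from a call of its own:
- bot.get_time_s(): time.
- bot.get_joint_pos(): joint angles.
- bot.get_qvel(): joint speeds.
- bot.get_tau(): joint torques, N m.
- bot.get_position(): TCP position.
- bot.get_orientation(): TCP orientation.
- bot.get_contact_force(): force on the tool from outside, world axes, zero at the start.
- bot.get_moment(): the same for the moment, N m.
- bot.get_gripper_width(): opening from 0.0 (shut) to 1.0 (fully open).
- bot.get_gripper_force(): force on a finger pad.
Only numpy, scipy, OpenCV 4.12 (cv2) and the standard library are available. Lean on these libraries where they do the work, as an engineer would, in place of code of your own. Each camera call takes 0.05 s, during which the arm holds its last target. There are 200 camera calls.

TASK

Each of the four case trays holds one model in its far bay; find the loose dental cast of the same shape for each and set it down gently, teeth up and flat, in the middle of that tray's empty bay. The stone is brittle, so drop none of them, and leave the plain stone block and the white jar between the trays where they are.

Things in the scene. Friction and masses are not known exactly. Their poses are not given: they have to be found in the camera images.
- cast_arch: Loose full-arch cast: horseshoe of cream dental stone, 50 mm (its x) by 58 mm (its y), open towards its +x, 12 teeth on top. Grip across y at the origin, 58 mm wide (flat parallel flanks). Block under the teeth 20 mm high, 27 mm with teeth; about 60 g. Origin: underside, z up, teeth up.
- cast_quadrant: Loose half-arch cast: straight bar of cream dental stone, 54 mm (its x) by 22 mm (its y), one straight row of 5 teeth on top. Grip across y at the origin, 22 mm wide. Block under the teeth 20 mm high, 27 mm with teeth; about 45 g. Origin: underside, z up, teeth up.
- cast_bow: Loose front-teeth cast: short bow of cream dental stone, 63 mm (its x) by 31 mm (its y), both ends bent back to its -y, 6 teeth in a curve. Its straight middle, 26 (x) by 18 mm (y), is centred on the origin: grip across y there, 18 to 20 mm wide. Block under the teeth 20 mm high, 28 mm with teeth; about 40 g. Origin: underside, z up, teeth up.
- cast_die: Loose single-tooth cast: one large tooth on a small block of cream dental stone, 22 mm (its x) by 20 mm (its y). Grip across y at the origin, 20 mm wide. Block under the teeth 20 mm high, 34 mm with teeth; about 20 g. Origin: underside, z up, teeth up.
- tray_arch: Grey case tray, white rims, fixed, 181 mm (x) by 92 mm (y); floor 3 mm thick, rims and divider 6 mm over the bench. Two bays, 86 x 86 mm inside: the +x bay holds a fixed model of the horseshoe full-arch shape (size as the loose cast, centred at x = +89 mm, top 30 mm over the bench), the -x bay is empty. Origin: underside, below the middle of the EMPTY bay (floor 3 mm above it), z up.
- tray_quadrant: Grey case tray, white rims, fixed, 181 mm (x) by 92 mm (y); floor 3 mm thick, rims and divider 6 mm over the bench. Two bays, 86 x 86 mm inside: the +x bay holds a fixed model of the straight half-arch shape (size as the loose cast, centred at x = +89 mm, top 30 mm over the bench), the -x bay is empty. Origin: underside, below the middle of the EMPTY bay (floor 3 mm above it), z up.
- tray_bow: Grey case tray, white rims, fixed, 181 mm (x) by 92 mm (y); floor 3 mm thick, rims and divider 6 mm over the bench. Two bays, 86 x 86 mm inside: the +x bay holds a fixed model of the bowed front-teeth shape (size as the loose cast, centred at x = +89 mm, top 31 mm over the bench), the -x bay is empty. Origin: underside, below the middle of the EMPTY bay (floor 3 mm above it), z up.
- tray_die: Grey case tray, white rims, fixed, 181 mm (x) by 92 mm (y); floor 3 mm thick, rims and divider 6 mm over the bench. Two bays, 86 x 86 mm inside: the +x bay holds a fixed model of the single-tooth shape (size as the loose cast, centred at x = +89 mm, top 37 mm over the bench), the -x bay is empty. Origin: underside, below the middle of the EMPTY bay (floor 3 mm above it), z up.
- offcut: Plain block of the same cream stone without teeth, 40 x 20 x 20 mm, loose among the casts; a bystander to be left alone. Origin: middle of its underside.
- jar: Small closed white jar, 36 mm in diameter, 38 mm high, loose, standing between the trays; a bystander to be left alone. Origin: middle of its underside.

How it is judged:
By the outcome, as a careful person would: the job done as asked, in the order asked, and still so for the second after the job is handed in, with the robot touching nothing.
It also fails if it takes over 106 s, if anything falls off the work surface, if the arm or the gripper's body presses on something with over 40 N, if the wrist force passes 120 N, or if a joint passes its speed limit or range.

## Working session

There is one attempt and no reset: what is moved stays moved. The work goes in short steps, each a Python script; the robot and the scene stay as the last script left them, time stands still between calls to the robot, and variables do not carry over. Pictures are saved under pics/ and viewed, at most 14 in all, crops included, and the job is handed in when it is done.

```bash
ls; mkdir -p pics
python3 - <<'E'
from cell import bot,cams
import cv2
for n in ["top","side"]:
    im=cams.get_image(n); cv2.imwrite(f"pics/{n}0.png",cv2.resize(im[...,::-1],(800,600),interpolation=cv2.INTER_CUBIC)); 
    cv2.imwrite(f"pics/{n}raw.png",im[...,::-1])
    print(n,cams.camera_params(n))
print(cams.camera_params("wrist"),bot.get_orientation(),bot.get_time_s())
E
```

```text
pics
top {'fx': 366.39355742173507, 'fy': 366.39355742173507, 'cx': 263.46246686019015, 'cy': 185.63557115075716, 'position': array([ 0.44187223, -0.00577294,  0.9094899 ]), 'attitude': array([ 0.09046126, -0.0667793 , -1.59366111])}
side {'fx': 495.94725417441344, 'fy': 495.94725417441344, 'cx': 253.4300539510318, 'cy': 194.81323021569864, 'position': array([0.41270695, 0.82214667, 0.83476452]), 'attitude': array([ 0.06320656, -1.1889322 , -2.79546318])}
{'fx': 295.41399751766363, 'fy': 295.41399751766363, 'cx': 258.87242295861824, 'cy': 196.93770425879916, 'position': array([ 0.29360225, -0.50113345,  0.3721956 ]), 'attitude': array([-0.28921017,  0.19667538, -1.17549037])} [-3.08182738e+00 -5.98816021e-01  1.31120174e-04] 0.1
```

View pics/top0.png

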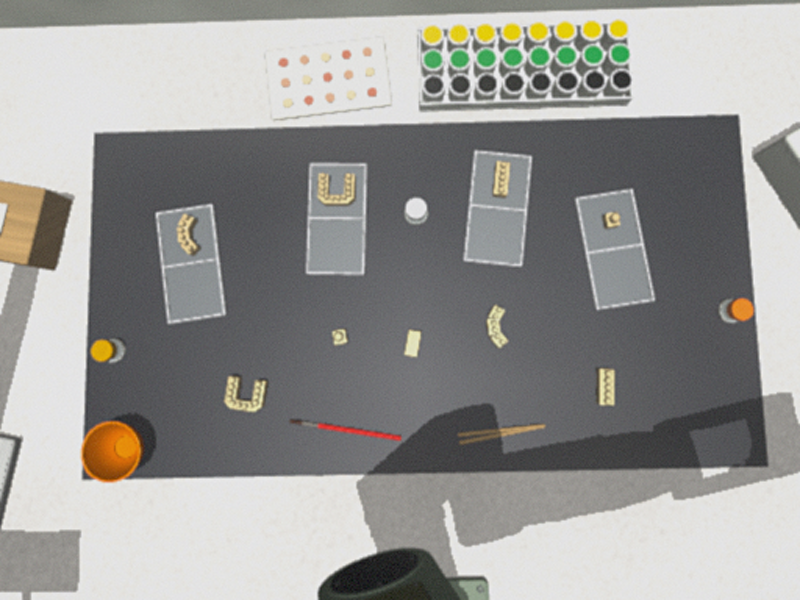

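The top view shows the trays, left to right, as bow (190,265), arch (336,218), quadrant (498,208) and die (615,248). The loose casts, all teeth up, are arch (245,393), die (339,337), bow (497,326) and quadrant (606,387). The offcut is at (413,343) and the jar at (416,210). All positions are in the 800x600 picture.

```bash
cat > h.py <<'E'
import numpy as np, cv2
from scipy.spatial.transform import Rotation as R
from cell import bot,cams
def ray(px,p,z):
    """pixels (N,2) -> world xy on plane z"""
    px=np.asarray(px,float).reshape(-1,2)
    d=np.c_[(px[:,0]-p['cx'])/p['fx'],-(px[:,1]-p['cy'])/p['fy'],-np.ones(len(px))]
    d=R.from_rotvec(p['attitude']).apply(d); o=np.asarray(p['position'])
    return (o+d*((z-o[2])/d[:,2])[:,None])[:,:2]
def cream(im):
    h=cv2.cvtColor(im,cv2.COLOR_RGB2HSV)
    m=cv2.inRange(h,(12,35,110),(38,200,255))
    return cv2.morphologyEx(m,cv2.MORPH_CLOSE,np.ones((3,3),np.uint8))
def blobs(m,amin):
    c,_=cv2.findContours(m,cv2.RETR_EXTERNAL,cv2.CHAIN_APPROX_NONE)
    return [k for k in c if cv2.contourArea(k)>amin]
def rect(xy):
    """centre, (long,short), yaw of long side"""
    (c,(w,h),a)=cv2.minAreaRect((xy*1000).astype(np.float32)); a=np.radians(a)
    if w<h: w,h,a=h,w,a+np.pi/2
    return np.array(c)/1000,(w,h),(a+np.pi/2)%np.pi-np.pi/2
E
python3 - <<'E'
from h import *
im=cv2.imread("pics/topraw.png")[...,::-1].copy(); p=cams.camera_params("top")
for k in blobs(cream(im),30):
    xy=ray(k,p,0.02); c,s,a=rect(xy)
    if .25<c[0]<.85 and abs(c[1])<.6: print("cream",c.round(3),np.round(s),round(np.degrees(a)), cv2.boundingRect(k))
g=cv2.cvtColor(im,cv2.COLOR_RGB2GRAY)
h=cv2.cvtColor(im,cv2.COLOR_RGB2HSV)
mat=cv2.morphologyEx((g>100).astype(np.uint8),cv2.MORPH_OPEN,np.ones((3,3),np.uint8))
for k in blobs(mat,1000):
    xy=ray(k,p,0.006); c,s,a=rect(xy)
    print("grey",c.round(4),np.round(s,1),np.degrees(a).round(1))
E
```

```text
cream [ 0.31  -0.126] [129.  14.] -84 (294, 271, 55, 13)
cream [0.377 0.269] [61. 51.] 81 (143, 240, 28, 24)
cream [ 0.376 -0.287] [57. 24.] -3 (383, 235, 11, 25)
cream [0.449 0.008] [42. 22.] -9 (259, 211, 11, 18)
cream [0.462 0.12 ] [24. 22.] -1 (213, 210, 10, 11)
cream [ 0.484 -0.497] [38. 22.] 84 (465, 195, 17, 10)
cream [ 0.472 -0.122] [66. 29.] 4 (311, 195, 14, 28)
cream [0.63  0.363] [65. 29.] 10 (113, 137, 14, 26)
cream [ 0.635 -0.311] [22. 22.] -2 (387, 136, 10, 10)
cream [0.697 0.123] [60. 54.] 88 (203, 110, 25, 22)
cream [ 0.706 -0.139] [57. 24.] -7 (315, 103, 12, 23)
grey [0.5385 0.0404] [1335.5  964.2] 88.1
```

View pics/side0.png

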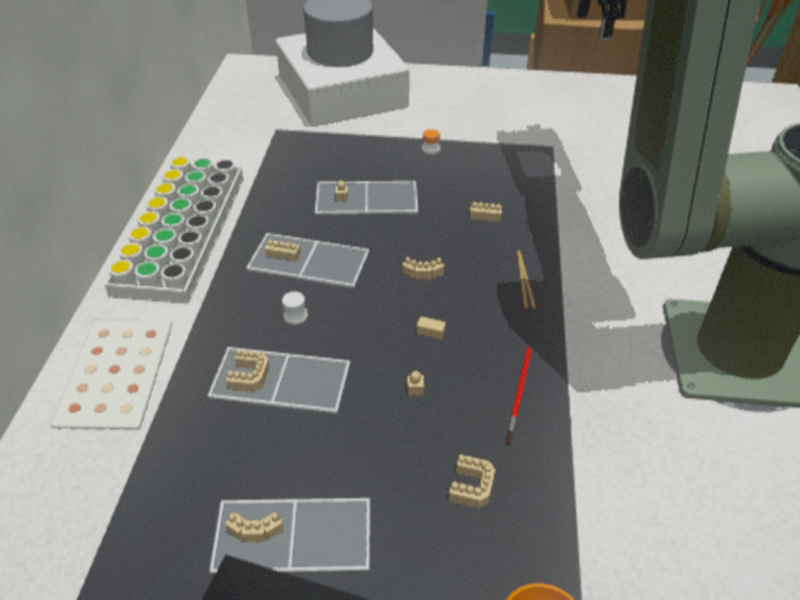

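The side view confirms that all four loose casts stand teeth up, with the jar clear of the trays. Next I measure the trays and make a first hover over the quadrant.

```bash
cat >> h.py <<'E'
def down(yaw): return (R.from_euler('z',yaw)*R.from_euler('x',np.pi)).as_rotvec()
def yawfix(xy,yaw):
    """of yaw and yaw+pi, the one with smaller |j6|"""
    j1=np.arctan2(xy[1],xy[0])
    return min((yaw+k*np.pi for k in(-2,-1,0,1,2)),key=lambda y:abs(j1+np.pi/2-y))
def shot(name):
    p=cams.camera_params("wrist"); im=cams.get_image("wrist")
    cv2.imwrite(f"pics/{name}.png",im[...,::-1]); return im,p
E
python3 - <<'E'
from h import *
im=cv2.imread("pics/topraw.png")[...,::-1].copy(); p=cams.camera_params("top")
g=cv2.cvtColor(im,cv2.COLOR_RGB2GRAY)
m=(g>90).astype(np.uint8)
n,l,st,ce=cv2.connectedComponentsWithStats(m)
for i in range(1,n):
    if not 1500<st[i][4]<4000: continue
    ys,xs=np.where(l==i); k=np.c_[xs,ys]
    k=cv2.convexHull(k.astype(np.int32))
    c,s,a=rect(ray(k,p,0.006)); print(ce[i].round(),c.round(4),np.round(s,1),np.degrees(a).round(1),'empty',(c-.0445*np.array([np.cos(a),np.sin(a)])).round(4))
P=cams.camera_params("wrist")
T=R.from_rotvec(bot.get_orientation()); print("cam in tool",T.inv().apply(P['position']-bot.get_position()).round(4),"axis hit",ray([[P['cx'],P['cy']]],P,.02), bot.get_position())
y=yawfix((.376,-.287),np.radians(-3)); t=bot.get_time_s()
bot.movep([.376,-.287,.2],down(y)); print(y,bot.get_time_s()-t,bot.get_joint_pos())
im,P=shot("w1")
for k in blobs(cream(im),300):
    c,s,a=rect(ray(k,P,.02)); print(c.round(4),np.round(s,1),np.degrees(a).round(1),cv2.boundingRect(k))
E
```

```text
cam in tool [ 0.0845  0.     -0.142 ] axis hit [[ 0.18167978 -0.545862  ]] [ 0.21513877 -0.53247642  0.23021678]
-0.05235987755982989 1.1333 [-8.35991928e-01  1.68449033e-02  1.81823602e+00 -4.77818286e-04
  1.30560964e+00  7.87333422e-01]
[ 0.3786 -0.2853] [54.6 23.2] -1.7 (246, 149, 22, 48)
[ 0.4743 -0.1223] [67.2 30. ] 4.0 (76, 55, 38, 70)
[ 0.4926 -0.4999] [34.  33.7] -49.5 (450, 31, 38, 38)
```

View pics/w1.png

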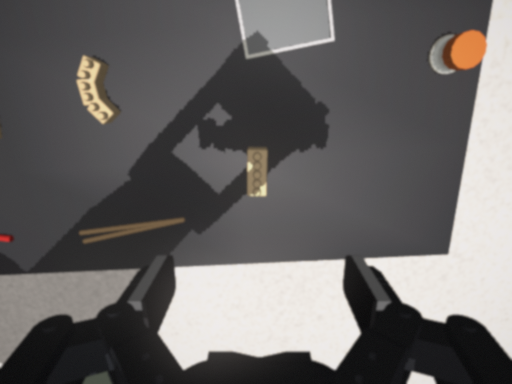

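The wrist view shows the quadrant at (257,172), partly in the arm's shadow, with the bow cast at (97,90). The wrist fix agrees with the top fix to 3 mm, and the size comes out right at 54.6 x 23. The tray segmentation found nothing, so I'll fix that.

Run:
```python
from h import *
im=cv2.imread("pics/topraw.png")[...,::-1].copy(); p=cams.camera_params("top")
g=cv2.cvtColor(im,cv2.COLOR_RGB2GRAY)
print("mat",g[170,170],g[200,180],"mat ctr",g[230,230],"tray",g[160,215],g[180,120])
for th in (80,90,100,110):
    n,l,st,ce=cv2.connectedComponentsWithStats((g>th).astype(np.uint8))
    for i in range(1,n):
        w,h,A=st[i][2:]
        if not(25<w<70 and 55<h<95): continue
        ys,xs=np.where(l==i); k=cv2.convexHull(np.c_[xs,ys].astype(np.int32))
        c,s,a=rect(ray(k,p,0.006)); print(th,A,c.round(4),np.round(s,1),np.degrees(a).round(1),'empty',(c-.0445*np.array([np.cos(a),np.sin(a)])).round(4))
```

```text
mat 87 97 mat ctr 108 tray 150 146
100 2843 [ 0.6625 -0.134 ] [187.4  97.4] -7.4 empty [ 0.6183 -0.1283]
100 2923 [ 0.5915 -0.3163] [187.1  98. ] 7.6 empty [ 0.5474 -0.3222]
100 2796 [0.5857 0.3618] [186.9  97.8] 7.4 empty [0.5416 0.356 ]
110 2802 [ 0.6627 -0.134 ] [186.1  96.8] -7.6 empty [ 0.6186 -0.1281]
110 2748 [0.6518 0.1262] [184.3  97.6] -1.7 empty [0.6073 0.1275]
110 2871 [ 0.5913 -0.3161] [186.1  96.7] 7.5 empty [ 0.5472 -0.3219]
110 2731 [0.5856 0.3619] [185.8  96.4] 7.3 empty [0.5414 0.3562]
```

Tray sizes are close to nominal, about 2.5% over from edge blur, and the yaws are clear. I'll pick and place the quadrant with a straight-overhead wrist look first.

```bash
cat >> h.py <<'E'
TRAY=dict(quad=(.6186,-.128,-7.6),arch=(.6073,.1275,-1.7),bow=(.5415,.356,7.3),die=(.5472,-.322,7.5))
def over(xy,yaw,z):
    """put the wrist camera straight above xy"""
    bot.movep([*(np.array(xy)-.0845*np.array([np.cos(yaw),np.sin(yaw)])),z],down(yaw))
def look(xy,yaw,name,z=.15,h=.02):
    over(xy,yaw,z); im,P=shot(name)
    B=[(k,)+rect(ray(k,P,h)) for k in blobs(cream(im),200)]
    return min(B,key=lambda b:np.hypot(*(b[1]-xy)))+(P,)
def near(a,ref,per): return ref+(a-ref+per/2)%per-per/2
def pick(xy,yaw,zg,op,N=30):
    o=down(yaw); bot.gripper_to(op); bot.movep([*xy,.08],o)
    hit=bot.move_linear([*xy,zg],speed=.08,force_limit=8); bot.gripper_to(0.,N)
    w=bot.get_gripper_width(); print("hit",hit,"width mm",85*w,"F",bot.get_gripper_force())
    bot.move_linear([*xy,.13],speed=.12); print("lifted width",85*bot.get_gripper_width(),"t",bot.get_time_s())
def place(xy,yaw,zg,op):
    o=down(yaw); bot.movep([*xy,.12],o); bot.move_linear([*xy,zg+.012],speed=.1)
    hit=bot.move_linear([*xy,zg],speed=.02,force_limit=3)
    print("contact",hit,bot.get_position().round(4)); bot.gripper_to(op)
    bot.move_linear([*xy,.12],speed=.12); print("t",bot.get_time_s())
E
python3 - <<'E'
from h import *
y=yawfix((.376,-.287),np.radians(-2))
k,c,s,a,P=look((.376,-.286),y,"w2"); print(c.round(4),np.round(s,1),np.degrees(a).round(1),bot.get_time_s())
if abs(s[0]-54)<5 and abs(s[1]-22)<5 and np.hypot(*(c-(.376,-.286)))<.01:
    pick(c,near(a,y,np.pi),.002,.55)
    im,_=shot("w3")
E
```

```text
[ 0.3785 -0.2856] [53.1 21.3] -3.0 1.8083
hit False width mm 21.075009081300454 F 30.449307560920715
lifted width 21.125749956758934 t 5.4833
```

View pics/w3.png

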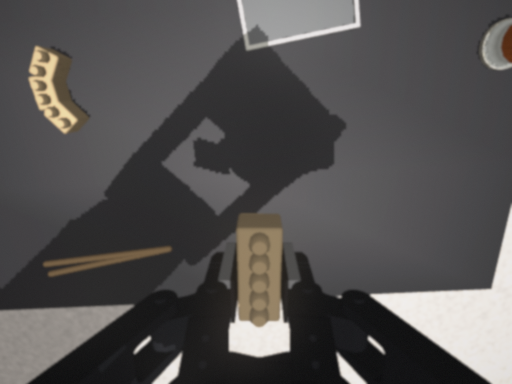

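The quadrant is held square and level between the pads at (260,268). Next: place it, refine the arch from overhead and pick it up.

Run:
```python
from h import *
x,y,a=TRAY["quad"]; ya=yawfix((x,y),np.radians(a)); print("yaw",ya)
place((x,y),ya,.002,.45)
over((x,y),ya,.2); shot("w4")
bot.gripper_to(1.)
y=yawfix((.377,.269),np.radians(-9))
k,c,s,a,P=look((.377,.269),y,"w5"); yy=near(a+np.pi/2,y,np.pi); print(c.round(4),np.round(s,1),np.degrees(a).round(1),np.degrees(yy),bot.get_time_s())
a=cv2.imread("pics/w4.png");b=cv2.imread("pics/w5.png");cv2.imwrite("pics/v1.png",cv2.resize(np.hstack([a,b]),(800,300)))
```

```text
yaw -0.13264502315156904
contact True [ 0.6188 -0.128   0.0057]
t 9.7333
[0.379  0.2707] [60.  49.3] 80.9 170.9471588134766 12.9583
```

View pics/v1.png

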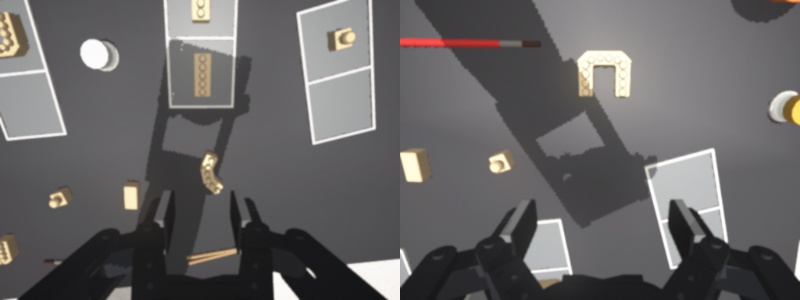

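The left picture shows the quadrant in the middle of its bay at (203,75). The right one shows the arch at (605,75), size 60x49, which fits. Now the arch.

Run:
```python
from h import *
yy=np.radians(170.9)
pick((.379,.2707),yy,.0,1.)
shot("w6")
x,y,a=TRAY["arch"]; ya=np.radians(a+180)
place((x,y),ya,-.003,.9)
over((x,y),ya,.2); shot("w7")
a=cv2.imread("pics/w6.png");b=cv2.imread("pics/w7.png");cv2.imwrite("pics/v2.png",cv2.resize(np.hstack([a,b]),(800,300)))
```

```text
hit False width mm 57.067466656955 F 32.916324734687805
lifted width 57.03444512009064 t 16.4417
contact True [0.608  0.1276 0.0037]
t 20.6583
```

View pics/v2.png

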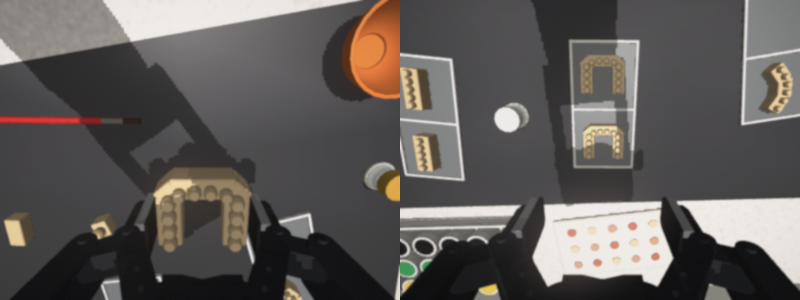

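The arch was held level, and it now sits in the middle of its bay at (603,75) in the right-hand picture. The jar is undisturbed. Next, the bow.

Run:
```python
from h import *
y=yawfix((.473,-.122),np.radians(4)); print("y",y)
k,c,s,a,P=look((.473,-.122),y,"w8"); ca=near(a,0,np.pi)
yh=np.array([-np.sin(ca),np.cos(ca)]); o=c+.0065*yh
m=ray(k,P,.02); print(c.round(4),np.round(s,1),np.degrees(ca).round(1),"origin",o.round(4))
l=(m-c)@np.array([[np.cos(ca),-np.sin(ca)],[np.sin(ca),np.cos(ca)]])*1000
mid=l[abs(l[:,0])<6]; print("mid y range",mid[:,1].min(),mid[:,1].max(),"all",l.min(0),l.max(0))
if abs(s[0]-63)<5 and abs(s[1]-31)<4 and abs(mid[:,1].mean()-6.5)<3:
    yy=near(ca,y,np.pi); pick(o,yy,.002,.5); shot("w9")
    x,yt,a=TRAY["bow"]; t=np.radians(a); ya=near(t,yy,np.pi)
    place(np.array((x,yt))+.002*np.array([-np.sin(t),np.cos(t)]),ya,.002,.45)
    over((x,yt),ya,.2); shot("w10")
    a=cv2.imread("pics/w9.png");b=cv2.imread("pics/w10.png");cv2.imwrite("pics/v3.png",cv2.resize(np.hstack([a,b]),(800,300)))
```

```text
y 0.06981317007977318
[ 0.4747 -0.1214] [64.8 27. ] 2.9 origin [ 0.4743 -0.1149]
mid y range -3.1916159414572953 13.478744676791036 all [-32.39591661 -13.49114472] [32.39596882 13.49113674]
```

The bow's short side measured 27 mm, with the bent ends partly shaded, so my gate held. The middle section is clear, centred at +5.2 mm, so I grip there.

Run:
```python
from h import *
ca=np.radians(2.9); o=np.array([.4747,-.1214])+.0052*np.array([-np.sin(ca),np.cos(ca)])
yy=ca; pick(o,yy,.002,.5); shot("w9")
x,yt,a=TRAY["bow"]; t=np.radians(a); ya=t
place(np.array((x,yt))+.002*np.array([-np.sin(t),np.cos(t)]),ya,.002,.45)
over((x,yt),ya,.2); shot("w10")
a=cv2.imread("pics/w9.png");b=cv2.imread("pics/w10.png");cv2.imwrite("pics/v3.png",cv2.resize(np.hstack([a,b]),(800,300)))
```

```text
hit False width mm 19.30569609155943 F 26.503493688069284
lifted width 18.712683599507386 t 27.0333
contact True [0.5413 0.3583 0.0058]
t 31.9417
```

View pics/v3.png

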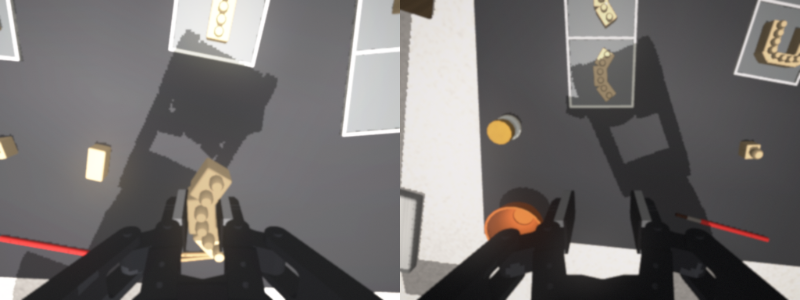

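The bow was held well and now lies in the middle of its bay at (603,75) in the right-hand picture. Last, the die.

Run:
```python
from h import *
y=yawfix((.461,.119),0.); y=y if abs(y)<1 else y
k,c,s,a,P=look((.461,.119),y,"w11"); yy=near(a,y,np.pi/2); print(y,c.round(4),np.round(s,1),np.degrees(yy).round(1))
if abs(s[0]-22)<4 and abs(s[1]-20)<4 and np.hypot(*(c-(.461,.119)))<.01:
    pick(c,yy,.002,.5); shot("w12")
    x,yt,a=TRAY["die"]; ya=yawfix((x,yt),near(np.radians(a),yy,np.pi)); print(ya)
    place((x,yt),ya,.002,.45)
    over((x,yt),ya,.2); shot("w13")
    a=cv2.imread("pics/w12.png");b=cv2.imread("pics/w13.png");cv2.imwrite("pics/v4.png",cv2.resize(np.hstack([a,b]),(800,300)))
```

```text
3.141592653589793 [0.4639 0.123 ] [23.1 21.3] 189.5
hit False width mm 19.490988970684626 F 30.285267233848572
lifted width 19.170272747528166 t 38.875
0.13089969389957457
contact True [ 0.5475 -0.3222  0.0058]
t 44.1167
```

View pics/v4.png

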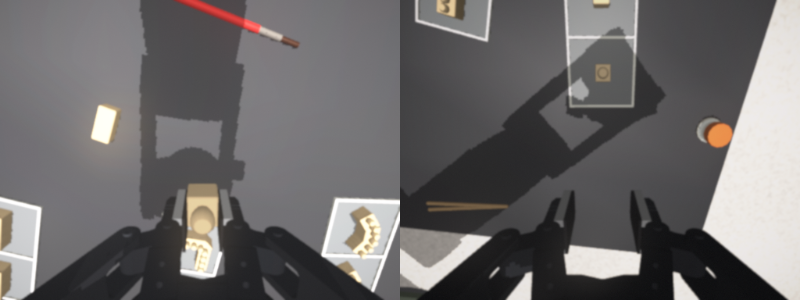

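The die is in the middle of its bay at (603,73). I'll check everything from the top camera.

Run:
```python
from h import *
bot.movep([.35,-.35,.25],down(yawfix((.35,-.35),0)))
im=cams.get_image("top"); cv2.imwrite("pics/top2.png",cv2.resize(im[...,::-1],(800,600)))
p=cams.camera_params("top")
for k in blobs(cream(im),30):
    c,s,a=rect(ray(k,p,.023)); 
    for n,t in TRAY.items():
        if np.hypot(*(c-t[:2]))<.045: print(n,((c-t[:2])*1000).round(1),np.round(s),np.degrees(a).round())
```

```text
bow [-3.2 -5. ] [67. 30.] 10.0
die [-0.  -1.8] [22. 22.] -1.0
arch [-2.7 -2.3] [57. 50.] 89.0
quad [-3.7 -0.6] [56. 24.] -8.0
```

View pics/top2.png

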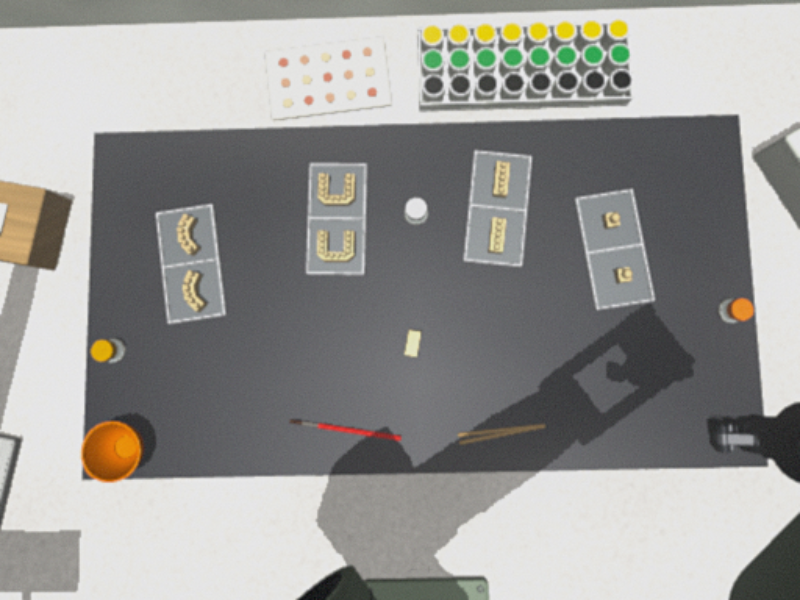

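The top view shows all four casts centred in their bays, beside models of the same shape. The offcut (413,343) and jar (416,210) have not moved, and the arm is clear.

```bash
python3 -c "
from cell import workorder
print(workorder.finish_job())"
```

```text
the job is handed in; nothing more can be done
None
```

All four casts are set down teeth up near the middle of the matching trays' empty bays (final top view: all within about 6 mm), none dropped, the block and jar left where they were, and the job is handed in.

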